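# Clear the lane, then wedge the housing off its near rests

## Robot

A 6-joint arm with a two-finger parallel gripper is mounted at the origin on a cart in front of the work surface, level with it; the furniture and walls round the work are solid. World frame = base frame: x ahead of the robot, y to its left, z up, the work surface at z = 0. Lengths are in m, angles in rad, forces in N, time in s.
With the tool pointing down it reaches from about 0.35 to 0.975 m from the base axis. Payload 4.9 kg.
Tool frame: the origin (TCP) lies midway between the tips of the shut fingers; the grasp point (between the pads) lies 19 mm behind it; z points along the fingers, y is the line along which they close (so a half turn about z gives the same grasp; the last joint's range is limited). The gripper opens to 85 mm and grips with 20 to 120 N. Pads are 22 mm wide; open, the fingers measure 114 mm over their backs; the gripper's body (76 mm by 85 mm) begins 54 mm behind the grasp point. The pads swing forward as they close: fully open they stand 13 mm farther back than shut.
Start: joints at [-1.421, 0.053, 1.613, -0, 1.476, -0.119], TCP at [0.166, -0.603, 0.231] pointing down, gripper open.
Joint ranges: [-3.01, 3.01], [-1.01, 2.22], [0.06, 2.58], [-1.02, 4.17], [0.09, 2.62], [-3.14, 3.14]. Speed limits (rad/s): [2.57, 2.57, 3.14, 3.14, 3.14, 3.14].

## Interface

Orientations are given as a unit quaternion [w, x, y, z].
In Python, from plant import manip gives the robot as it stands.
- The arm moves only by the tool carry_out, never from a script. Its argument "moves" is a list of rows, each a list of 7 numbers: the opening, from 0 (shut) to 1 (fully open), then the shift along the tool's x, y, z normalised to -1 to 1, where 1 is 0.4 m, then the turn, a rotation vector about the tool's x, y, z normalised to -1 to 1, where 1 is 0.5 rad. In form: [[grip, dx, dy, dz, rx, ry, rz], ...]. A call has 1 to 8 rows; each row is the pose to reach, as a shift and turn from the pose commanded when the call began, along the tool's axes at that moment; what a row does not reach only later rows make up. A row lasts 1/12 s, in which the tool goes at most 41.7 mm and 7.16 degrees, less where a joint would pass 70% of its speed; a pose out of reach is approached as far as the arm can. A call with a number of a shift or a turn outside -1 to 1 is refused whole. A call with a gripper value outside its range is refused whole. The fingers move at their own pace and stop on an object; the grip force is fixed at half the most. Time passes only in rows, so rows that repeat a pose let the fingers close. It gives the time, the measured TCP pose, the force and the opening at its end, in the units of the state.
- manip.state(): the state, without advancing time (a new reading comes with each control period).
- manip.grab_frame(name): name is "side" or "top" or "wrist"; returns the picture (480x640x3 uint8, red, green, blue); there is no depth.
- manip.camera_info(name): a dict with "intrinsics" (3x3 intrinsics, pixels), "extrinsics" (4x4, takes a point from world to camera coordinates). Camera axes: x right, y down, z forward; pixel columns grow to the right and rows downward; lengths in m; the calibration is good to about 2 mm. The wrist camera is an equidistant fisheye: a pixel r from the principal point sees the ray r / f radians off the axis. A picture is of the moment at which its call begins: read the wrist's pose just before it. camera_info takes no time and is no camera call; for the wrist camera it gives the pose at the moment of the call.
- manip.job_done(): hands the job in, once; it reports no verdict.
The state is a dict: "time": time; "joint_pos": joint angles; "joint_vel": joint speeds; "joint_efforts": joint torques, N m; "tool_pos": TCP position; "tool_rot": TCP orientation; "contact_force": force on the tool from outside, world axes, zero at the start; "ft_torque": the same for the moment, N m; "gripper_width": opening from 0.0 (shut) to 1.0 (fully open).
Only numpy, scipy, OpenCV 4.12 (cv2) and the standard library are available. Lean on these libraries where they do the work, as an engineer would, in place of code of your own. Each camera call takes 0.05 s, during which the arm holds its last target. There are 200 camera calls.

## Task

First take the setting block that stands in the wedge lane of the levelling fixture and put it back upright in the one rack slot made for its thickness, all the way down, and let go of it. Then take the levelling wedge by its upright grip, slide it flat along the fixture plate, thin end first, under the near edge of the housing until that edge has just lifted about 3 mm clear of its two near rests, and finish there, still gripping the wedge, with the far side of the housing still on its rests. Only the wedge may lift the housing: do not touch the housing with the gripper, do not raise it much further, and leave the other things on the desk alone.

Things in the scene. Friction and masses are not known exactly. Their poses are not given: they have to be found in the camera images.
- fixture: Dark steel levelling fixture, fixed: 8 mm plate, four rests (20 x 20 x 10 mm) under the housing, two 34 mm stops behind it that keep it from sliding away. Origin: on the desk below the middle of the housing's near straight edge. x: the way the wedge is pushed, level, away from the robot; y left, z up. The lane, the bare plate before the housing, is 120 mm wide, x = -122 mm to 0.
- wedge_lane (a point): Point on top of the fixture plate (8 mm above the desk) at the fixture's x = 0, y = 0: middle of the 10 mm high gap between plate and housing where the wedge goes in. Fixture's axes.
- housing_edge (a point): Middle of the lower near edge of the housing: a loose oval light grey machined aluminium part, 125 (fixture's x) x 215 x 46 mm high, about 0.9 kg, lying on the four rests with its underside 10 mm above the plate, 18 mm above the desk. This point rises as the wedge lifts the edge. Fixture's axes.
- housing_far_edge (a point): Middle of the lower far edge of the same housing, 125 mm behind housing_edge; it stays on the far rests.
- near_rests: The two near rests, 20 x 20 mm steel pads 10 mm high at x = 16 mm, y = +50 and -50 mm from this origin (same point as wedge_lane); 80 mm free between them for the wedge. The far rests are at x = 109 mm.
- housing: The same housing; origin at the centre of its underside, x and y as the fixture's, z up.
- wedge: The same levelling wedge as wedge_grip belongs to; origin at the centre of the underside below its upright grip; x towards the thin end, z up.
- wedge_grip (a point): Centre of the grip of the loose steel levelling wedge, 35 mm above its underside; the grip is an upright block 28 x 28 mm, grooved, its top 50 mm above the underside. Wedge 125 mm long, 30 mm wide, 0.3 kg; x runs from grip to thin end, which is 110 mm ahead of this point; the back end is 15 mm behind. Starts flat on the desk, right of the fixture.
- wedge_tip (a point): Middle of the wedge's thin end, at its underside. The wedge is 4 mm thick here and rises 1 in 5 over 70 mm to 18 mm. Sliding on the plate, it meets the housing edge when this point is 30 mm beyond that edge, then lifts the edge 1 mm for every 5 mm of travel (the housing may first slide up to 3 mm to its stops); about 5 to 15 N if the wedge is not also pressed down.
- block_center (a point): Centre of the loose setting block: plain upright steel block 36 (x) x 16 (y) x 60 mm high (z), 0.22 kg, a fine dark line round it near the top. Starts standing on the fixture plate in the lane, long side roughly along the lane. Grip it across the 16 mm in its upper half, fingertips more than 10 mm above its foot.
- setting_block: The same setting block; origin at the centre of its underside, axes as block_center.
- block_foot (a point): Centre of the underside of the setting block (30 mm below block_center).
- slot_floor (a point): Centre of the floor of the block's own slot, 8 mm above the desk; x along the slot, y across, z up. Slot 41 x 21 mm, 10 mm deep (mouth 18 mm above the desk), empty, middle in width of the rack's three. The block fits either way round.
- ring_gauge: Bystander: loose steel ring gauge, 47 mm across, 18 mm high, near the robot. Leave it alone.
- screwdriver: Bystander: loose screwdriver, 171 mm long, at the left of the rack. Leave it alone.
- micrometer: Bystander: loose micrometer, 134 mm long, near the robot at the left. Leave it alone.
- rack: Aluminium rack fixed at the left: plate 172 x 64 x 4 mm (origin under its centre, x along the row) with three square pockets, 52 x 52 x 14 mm, 54 mm apart in changing order, slots lengthwise along the row. Narrow slot, 12 mm: filled by an 8 mm block, 24 mm proud. Wide slot, 34 mm: empty, not for this block. The 21 mm one is the block's own.
There are look-alikes about, which are no part of the job. What is shaped like the setting_block but yellow is not meant.

How it is judged:
On the way, in this order (a step that is already met when the one before it is completed fails the run):
1. the setting block stands in its own slot, let go, while the housing still lies on all its rests (horizontal distance between block_foot and slot_floor below 0.005 m and z of block_foot in the frame of slot_floor below 0.003 m and angle between setting_block's own z axis and vertical below 0.1 rad and angle between the x axis of setting_block and the x axis of slot_floor, either way round below 0.2 rad and contact force between each of the fingers, the arm and setting_block below 0.1 N and z of housing_edge in the frame of fixture below 0.0187 m), for 0.2 s.
2. the gripped wedge holds the near edge of the housing just off its near rests (z of housing_edge in the frame of fixture between 0.0195 and 0.023 m and z of housing_far_edge in the frame of fixture below 0.02 m and contact force between housing and near_rests below 0.1 N and x of housing in the frame of fixture between 0.053 and 0.073 m and y of housing in the frame of fixture between -0.014 and 0.014 m and contact force between wedge and housing above 1 N and contact force between the fingers and wedge above 1 N and angle between wedge's own z axis and vertical below 0.06 rad and z of wedge in the frame of fixture below 0.011 m and contact force between each of the arm, the fingers and housing below 0.2 N), for 0.2 s.
At the end, for the whole second after the job is handed in: Block upright, fully down (3 mm) and within 5 mm of its own slot's centre, let go. Housing near edge 1.5 to 5 mm above its near rests, far edge on its rests (2 mm), shifted under 10 mm, untouched by the robot. The gripped wedge lies flat on the plate and carries the edge; all at rest (all of step 2 and horizontal distance between block_foot and slot_floor below 0.005 m and z of block_foot in the frame of slot_floor below 0.003 m and angle between setting_block's own z axis and vertical below 0.1 rad and angle between the x axis of setting_block and the x axis of slot_floor, either way round below 0.2 rad and contact force between each of the fingers, the arm and setting_block below 0.1 N and linear speed of each of wedge, housing below 0.01 m/s); the arm keeps its last pose, push and grip.
It fails at once if the near edge of the housing is raised more than 7 mm (z of housing_edge in the frame of fixture above 0.025 m).
It fails at once if the robot presses on the housing itself (contact force between any of the arm, the fingers and housing above 2 N).
It fails at once if a bystander (ring gauge, screwdriver or micrometer) is moved more than 20 mm (distance of any of ring_gauge, screwdriver, micrometer from where it was at the start of the episode above 0.02 m).
It also fails if it takes over 53 s, if anything falls off the work surface, if the arm or the gripper's body presses on something with over 40 N, if the wrist force passes 120 N, or if a joint passes its speed limit or range.

## Working session

There is one attempt and no reset: what is moved stays moved. The work goes in short steps, Python scripts to look and compute and a tool call to move; the robot and the scene stay as the last step left them, time stands still between calls to the robot, and variables do not carry over. Pictures are saved under pics/ and viewed, on a budget of 10 in all, crops included, one or two more only if the job needs it, and the job is handed in when it is done.

Besides the shell and the picture viewer there is one more tool, called after "Call:" as name(argument=value, ...) on one line, values as JSON. carry_out: Moves the arm, as the interface text tells. Scaled input: -1 to 1 covers 0.4 m each way for a shift and 0.5 rad each way for a turn. Its arguments: {"type":"object","properties":{"moves":{"type":"array"}},"required":["moves"]}

```bash
mkdir -p pics; python3 - <<'E'
from plant import manip
import cv2
for n in ("top","side"):
    cv2.imwrite(f"pics/{n}0.png",manip.grab_frame(n)[:,:,::-1])
    c=manip.camera_info(n);print(n,c)
s=manip.state();print(s)
E
```

```text
top {'intrinsics': array([[548.07999104,   0.        , 315.62243063],
       [  0.        , 548.07999104, 232.76424164],
       [  0.        ,   0.        ,   1.        ]]), 'extrinsics': array([[-0.00213483, -0.99984378, -0.01754589,  0.19223743],
       [-0.99841104,  0.00311913, -0.0562642 ,  0.47229803],
       [ 0.05631013,  0.01739789, -0.99826173,  1.15034395],
       [ 0.        ,  0.        ,  0.        ,  1.        ]])}
side {'intrinsics': array([[440.23840443,   0.        , 318.77166114],
       [  0.        , 440.23840443, 229.28849542],
       [  0.        ,   0.        ,   1.        ]]), 'extrinsics': array([[ 0.98459715, -0.17286432,  0.02619867, -0.44180676],
       [-0.05019957, -0.42304152, -0.90471867,  0.16161848],
       [ 0.1674767 ,  0.88946827, -0.42520319,  0.61450909],
       [ 0.        ,  0.        ,  0.        ,  1.        ]])}
{'time': 0.1, 'joint_pos': array([-1.42096357e+00,  5.32935667e-02,  1.61414248e+00, -4.68532085e-06,
        1.47600294e+00, -1.18991522e-01]), 'joint_vel': array([-0.00170852, -0.00217931, -0.00142377,  0.0011891 , -0.00301658,
       -0.00095524]), 'joint_efforts': array([-6.65273292e-04, -3.94902778e+01, -3.71362495e+01, -1.26393998e-04,
        3.89614303e-03, -7.84094624e-06]), 'tool_pos': array([ 0.16591914, -0.60199527,  0.23019276]), 'tool_rot': array([-9.23020785e-04,  9.90979828e-01,  1.34007941e-01, -1.65668935e-05]), 'contact_force': array([-0.67824149, -0.68410515,  0.14641426]), 'ft_torque': array([0.02920003, 0.01388723, 0.03528137]), 'gripper_width': 1.0003868752138498}
```

View pics/top0.png

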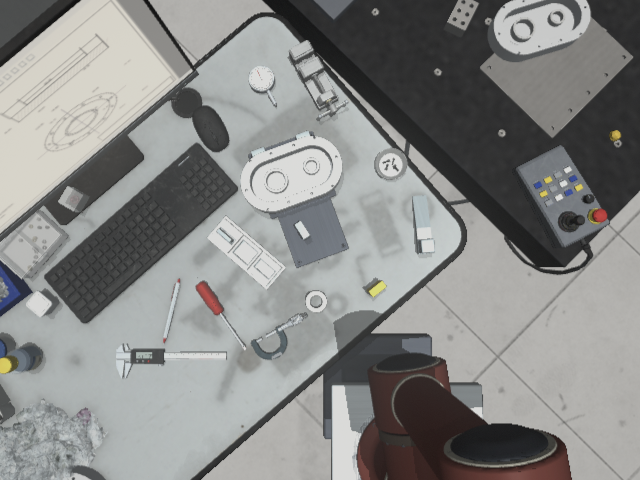

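View pics/side0.png

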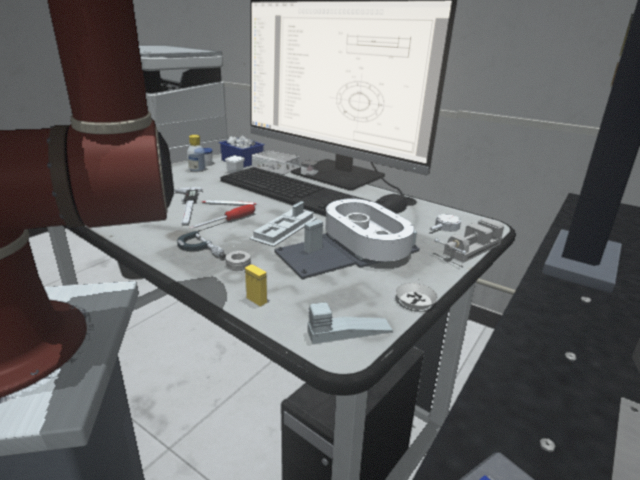

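Top view: the setting block is at (303,231) in the fixture lane. The yellow look-alike is at (376,288), and an 8 mm block fills a rack pocket near (227,235). The wedge grip is at (427,246) with its thin end at (421,197). The rack is centred near (246,252). By the description I choose (303,231) and check it in a close crop.

```bash
python3 - <<'E'
import cv2
im=cv2.imread("pics/top0.png")
cv2.imwrite("pics/crop0.png",cv2.resize(im[128:308,202:442],(800,600),interpolation=cv2.INTER_CUBIC))
E
```

```text
(no output)
```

View pics/crop0.png

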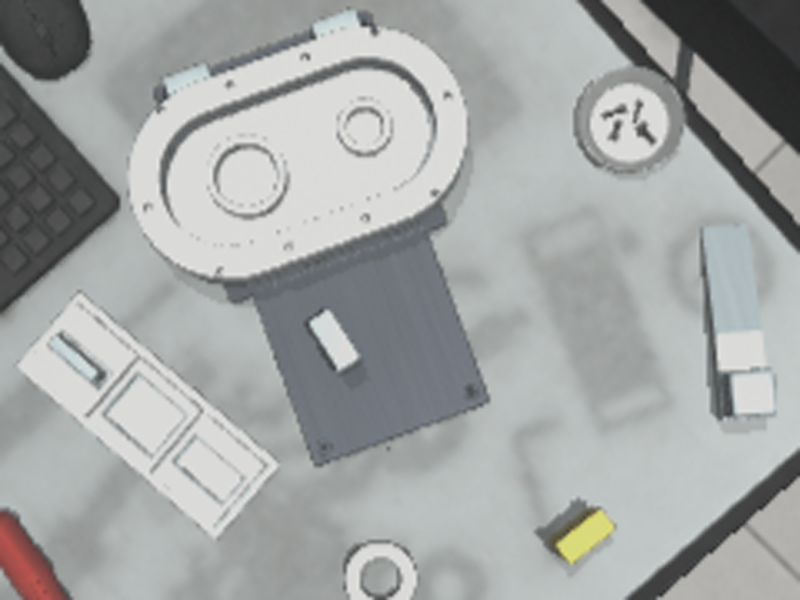

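```bash
cat >h.py <<'E'
import numpy as np, cv2
from plant import manip
def unproj(name,uv,z,info=None):
    c=info or manip.camera_info(name);K=c["intrinsics"];E=c["extrinsics"]
    R,t=E[:3,:3],E[:3,3];o=-R.T@t;uv=np.atleast_2d(uv).astype(float)
    p=np.c_[(uv[:,0]-K[0,2])/K[0,0],(uv[:,1]-K[1,2])/K[1,1]]
    if name=="wrist":
        r=np.linalg.norm(p,axis=1)+1e-12;d=np.c_[p*(np.sin(r)/r)[:,None],np.cos(r)]
    else: d=np.c_[p,np.ones(len(p))]
    d=d@R
    return o+d*((z-o[2])/d[:,2])[:,None]
def ang(a,b): d=b-a;return np.degrees(np.arctan2(d[1],d[0]))
E
python3 - <<'E'
from h import *
np.set_printoptions(precision=4,suppress=True)
f=lambda *p:[((u+.5)/(10/3)-.5+202,(v+.5)/(10/3)-.5+128) for u,v in p]
b=unproj("top",f((308,318),(327,309),(360,358),(338,372)),.068);print("block",b[:,:2],b.mean(0),ang(b[3],b[0]),ang(b[2],b[1]))
n=unproj("top",f((317,466),(489,402)),.008);a=ang(n[1],n[0])-90;r=np.radians(a)
x=np.array([np.cos(r),np.sin(r),0]);print("fix",n[:,:2],np.linalg.norm(n[1]-n[0]),a,n.mean(0)+.122*x)
k=unproj("top",f((80,292),(18,366),(217,538),(278,465)),.004);print("rack",k[:,:2],k.mean(0),ang(k[2],k[1]),ang(k[3],k[0]))
s=unproj("top",f((208,470)),.014);print("slot",s)
g=unproj("top",f((727,373),(770,368),(776,415),(734,420)),.05);t=unproj("top",f((701,228),(743,224)),.004)
print("wedge",g[:,:2],g.mean(0),t.mean(0),ang(g.mean(0),t.mean(0)),np.linalg.norm((g.mean(0)-t.mean(0))[:2]))
print(manip.camera_info("wrist"), unproj("top",[(316,301),(213,298),(240,345),(300,318)],.01))
E
```

```text
block [[0.4897 0.2339]
 [0.4952 0.2223]
 [0.4652 0.2022]
 [0.4567 0.2156]] [0.4767 0.2185 0.068 ] 28.969408935628234 33.81786961955077
fix [[0.3992 0.2315]
 [0.4399 0.1214]] 0.11743406882852073 20.255990708119526 [0.534  0.2187 0.008 ]
rack [[0.5119 0.3852]
 [0.464  0.425 ]
 [0.3533 0.2959]
 [0.3999 0.2568]] [0.4323 0.3407 0.004 ] 49.35600893907608 48.90122411540143
slot [[0.3969 0.3007 0.014 ]]
wedge [[ 0.4562 -0.0235]
 [ 0.4592 -0.0499]
 [ 0.4303 -0.0532]
 [ 0.4272 -0.0274]] [ 0.4432 -0.0385  0.05  ] [ 0.553  -0.0294  0.004 ] 4.740562290556301 0.11014097834896677
{'intrinsics': array([[371.6483,   0.    , 324.5822],
       [  0.    , 371.6483, 232.2338],
       [  0.    ,   0.    ,   1.    ]]), 'extrinsics': array([[ 0.2659, -0.964 , -0.0021, -0.6244],
       [-0.9211, -0.2547,  0.2944, -0.0374],
       [-0.2844, -0.0764, -0.9557,  0.3802],
       [ 0.    ,  0.    ,  0.    ,  1.    ]])} [[0.3282 0.1906 0.01  ]
 [0.3347 0.4098 0.01  ]
 [0.2357 0.3516 0.01  ]
 [0.2924 0.2246 0.01  ]]
```

```bash
cat >>h.py <<'E'
from scipy.spatial.transform import Rotation as Ro
def go(*targets):
    """print row numbers from the measured pose to each (x,y,z,yaw deg of tool x), tool down"""
    s=manip.state();q=s["tool_rot"];R=Ro.from_quat(np.r_[q[1:],q[0]]);p=s["tool_pos"]
    print("t",round(s["time"],2),"p",p.round(4),"yaw",round(np.degrees(np.arctan2(*R.as_matrix()[1::-1,0])),2),"tilt",R.as_matrix()[:,2].round(4),"F",s["contact_force"].round(1),"w",round(s["gripper_width"],3))
    for x,y,z,w in targets:
        T=Ro.from_euler("z",w,degrees=True)*Ro.from_euler("x",180,degrees=True)
        d=R.inv().apply(np.array([x,y,z])-p)
        print(np.r_[d/.4,(R.inv()*T).as_rotvec()/.5].round(4).tolist(), "mm",round(1000*np.linalg.norm(d)))
E
python3 - <<'E'
from h import *
go((.42,-.40,.23,20),(.5,-.09,.23,25))
E
```

```text
t 0.1 p [ 0.1659 -0.602   0.2302] yaw 15.4 tilt [-3.0e-04  1.8e-03 -1.0e+00] F [-0.7 -0.7  0.1] w 1.0
[0.7465, -0.3181, 0.0012, -0.0036, -0.0006, -0.1605] mm 325
[1.1452, -1.0122, 0.0026, -0.0036, -0.0007, -0.335] mm 611
```

Call:
carry_out(moves=[[1,0.7465,-0.318,0,0,0,-0.16],[1,0.7465,-0.318,0,0,0,-0.16],[1,0.7465,-0.318,0,0,0,-0.16],[1,0.7465,-0.318,0,0,0,-0.16],[1,0.7465,-0.318,0,0,0,-0.16],[1,0.7465,-0.318,0,0,0,-0.16],[1,0.7465,-0.318,0,0,0,-0.16],[1,0.7465,-0.318,0,0,0,-0.16]])

```text
time: 0.77
tool_pos: [0.4218, -0.3982, 0.2308]
tool_rot: [-0.0, 0.985, 0.174, 0.0]
contact_force: [-0.2, -1.5, -0.0]
gripper_width: 0.997
```

```bash
python3 -c "
from h import *
go((.5,-.09,.22,25))"
```

```text
t 0.77 p [ 0.4218 -0.3982  0.2308] yaw 20.06 tilt [ 0.     0.001 -1.   ] F [-0.2 -1.5 -0. ] w 0.997
[0.4478, -0.6566, 0.0278, -0.0019, -0.0008, -0.1725] mm 318
```

Call:
carry_out(moves=[[1,0.448,-0.657,0.028,0,0,-0.17],[1,0.448,-0.657,0.028,0,0,-0.17],[1,0.448,-0.657,0.028,0,0,-0.17],[1,0.448,-0.657,0.028,0,0,-0.17],[1,0.448,-0.657,0.028,0,0,-0.17],[1,0.448,-0.657,0.028,0,0,-0.17],[1,0.448,-0.657,0.028,0,0,-0.17],[1,0.448,-0.657,0.028,0,0,-0.17]])

```text
time: 1.43
tool_pos: [0.4986, -0.0889, 0.2195]
tool_rot: [-0.001, 0.976, 0.216, -0.0]
contact_force: [0.3, -1.0, -0.2]
gripper_width: 1.002
```

```bash
python3 -c "
from h import *
go((.44,.22,.22,31))"
```

```text
t 1.43 p [ 0.4986 -0.0889  0.2195] yaw 24.98 tilt [-5.0e-04  1.3e-03 -1.0e+00] F [ 0.3 -1.  -0.2] w 1.002
[0.1934, -0.7619, -0.0002, -0.0027, -0.0004, -0.2101] mm 314
```

Call:
carry_out(moves=[[1,0.193,-0.762,0,0,0,-0.21],[1,0.193,-0.762,0,0,0,-0.21],[1,0.193,-0.762,0,0,0,-0.21],[1,0.193,-0.762,0,0,0,-0.21],[1,0.193,-0.762,0,0,0,-0.21],[1,0.193,-0.762,0,0,0,-0.21],[1,0.193,-0.762,0,0,0,-0.21],[1,0.193,-0.762,0,0,0,-0.21]])

```text
time: 2.1
tool_pos: [0.439, 0.22, 0.2198]
tool_rot: [-0.001, 0.964, 0.268, -0.0]
contact_force: [0.3, -0.3, 0.5]
gripper_width: 0.995
```

```bash
python3 - <<'E'
from h import *
import pickle
go()
pickle.dump(manip.camera_info("wrist"),open("w1.pkl","wb"))
im=manip.grab_frame("wrist")[:,:,::-1];cv2.imwrite("pics/w1.png",im)
E
```

```text
t 2.1 p [0.439  0.22   0.2198] yaw 31.04 tilt [-8.0e-04  1.1e-03 -1.0e+00] F [ 0.3 -0.3  0.5] w 0.995
```

View pics/w1.png

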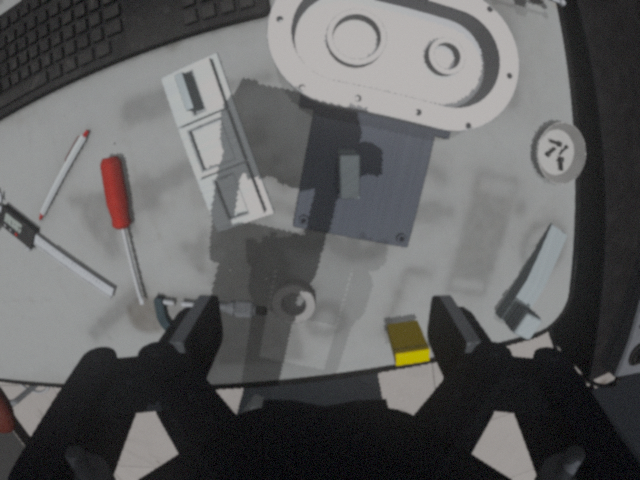

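The wrist view shows the block at (348,173), with the rack pockets narrow (190,90), wide (211,143) and 21 mm (235,197). I'll enlarge it.

```bash
python3 - <<'E'
import cv2
im=cv2.imread("pics/w1.png")
c=cv2.convertScaleAbs(im[120:255,200:380],alpha=1.5)
cv2.imwrite("pics/w1c.png",cv2.resize(c,(800,600),interpolation=cv2.INTER_CUBIC))
E
```

```text
(no output)
```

View pics/w1c.png

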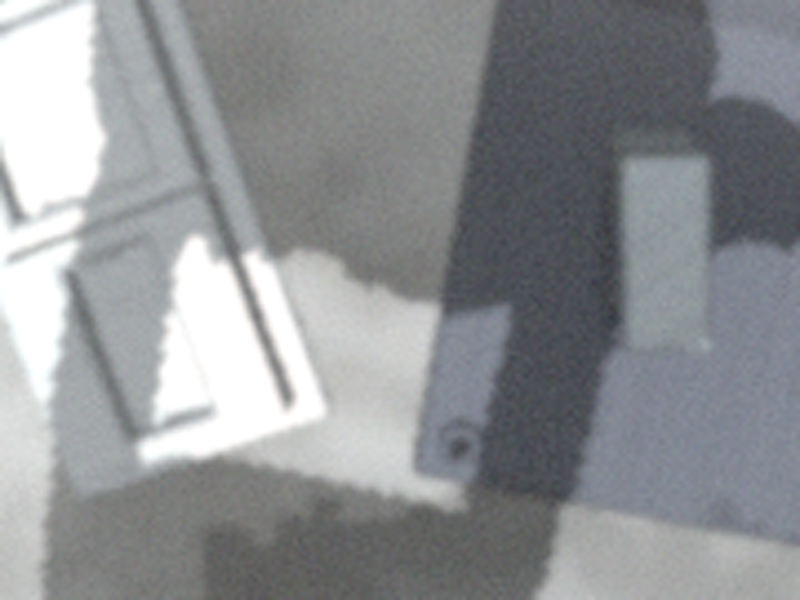

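```bash
python3 - <<'E'
from h import *
import pickle
np.set_printoptions(precision=4,suppress=True)
c=pickle.load(open("w1.pkl","rb"))
f=lambda *p:[((u+.5)/(40/9)-.5+200,(v+.5)/(40/9)-.5+120) for u,v in p]
b=unproj("wrist",f((620,155),(709,155),(706,348),(624,350)),.068,c);print(b[:,:2],b.mean(0),ang(b[3],b[0]),ang(b[2],b[1]))
s=unproj("wrist",f((70,270),(150,238),(215,410),(138,442)),.018,c);print(s[:,:2],s.mean(0),ang(s[3],s[0]),ang(s[2],s[1]))
n=unproj("wrist",f((417,470)),.008,c);print("plate nl",n)
k=unproj("wrist",f((328,412)),.004,c);print("rack corner",k)
go((*b.mean(0)[:2],.13,31),(*b.mean(0)[:2],.036,31))
E
```

```text
[[0.4878 0.2354]
 [0.4961 0.2218]
 [0.4659 0.2035]
 [0.4578 0.2161]] [0.4769 0.2192 0.068 ] 32.68088743512949 31.22520768573203
[[0.404  0.3212]
 [0.4191 0.3088]
 [0.3929 0.2783]
 [0.3775 0.29  ]] [0.3983 0.2996 0.018 ] 49.68932112887435 49.290916465197654
plate nl [[0.401  0.2328 0.008 ]]
rack corner [[0.4012 0.2565 0.004 ]]
t 2.15 p [0.4386 0.2219 0.2197] yaw 31.17 tilt [-0.0014  0.003  -1.    ] F [-1.7  1.5 -1.3] w 0.997
[0.0784, 0.0561, 0.2241, -0.0066, -0.0007, 0.006] mm 98
[0.0783, 0.0569, 0.4591, -0.0066, -0.0007, 0.006] mm 188
```

Call:
carry_out(moves=[[0.7,0.078,0.05,0.224,0,0,0],[0.7,0.078,0.05,0.224,0,0,0],[0.7,0.078,0.05,0.224,0,0,0],[0.7,0.078,0.05,0.33,0,0,0],[0.7,0.078,0.05,0.4,0,0,0],[0.7,0.078,0.05,0.455,0,0,0],[0.7,0.078,0.05,0.455,0,0,0],[0.7,0.078,0.05,0.455,0,0,0]])

```text
time: 2.82
tool_pos: [0.4763, 0.215, 0.0367]
tool_rot: [0.0, 0.964, 0.266, -0.002]
contact_force: [0.4, 0.9, 0.4]
gripper_width: 0.698
```

```bash
python3 -c "
from h import *
go((.4768,.2189,.037,31.5))"
```

```text
t 2.82 p [0.4763 0.215  0.0367] yaw 30.86 tilt [-0.0037 -0.0011 -1.    ] F [0.4 0.9 0.4] w 0.698
[0.0061, -0.0078, -0.0008, -0.002, 0.0075, -0.0223] mm 4
```

Call:
carry_out(moves=[[0.7,0.003,-0.008,0,0,0,-0.02],[0.7,0.003,-0.008,0,0,0,-0.02],[0,0.003,-0.008,0,0,0,-0.02],[0,0.003,-0.008,0,0,0,-0.02],[0,0.003,-0.008,0,0,0,-0.02],[0,0.003,-0.008,0,0,0,-0.02],[0,0.003,-0.008,0,0,0,-0.02],[0,0.003,-0.008,0,0,0,-0.02]])

```text
time: 3.48
tool_pos: [0.4777, 0.219, 0.039]
tool_rot: [-0.0, 0.963, 0.271, 0.001]
contact_force: [-0.5, 0.1, 4.2]
gripper_width: 0.179
```

```bash
python3 -c "
from h import *
go((.4768,.2189,.037,31.5))"
```

```text
t 3.48 p [0.4777 0.219  0.039 ] yaw 31.44 tilt [ 1.4e-03  4.0e-04 -1.0e+00] F [-0.5  0.1  4.2] w 0.179
[-0.0022, -0.0009, 0.0051, 0.0007, -0.0028, -0.0021] mm 2
```

Call:
carry_out(moves=[[0,0,0,-0.06,0,0,0],[0,0,0,-0.15,0,0,0],[0,0,0,-0.15,0,0,0],[0,0,0,-0.15,0,0,0]])

```text
time: 3.82
tool_pos: [0.4784, 0.2192, 0.1]
tool_rot: [-0.0, 0.963, 0.271, 0.002]
contact_force: [-0.5, -0.0, -2.3]
gripper_width: 0.175
```

```bash
python3 -c "
from h import *
go((.3984,.30,.095,49.2),(.3984,.30,.06,49.2))"
```

```text
t 3.82 p [0.4784 0.2192 0.1   ] yaw 31.44 tilt [ 0.004   0.0012 -1.    ] F [-0.5 -0.  -2.3] w 0.175
[-0.0654, -0.2767, 0.012, 0.0035, -0.0077, -0.6198] mm 114
[-0.0657, -0.2768, 0.0995, 0.0035, -0.0077, -0.6198] mm 121
```

Call:
carry_out(moves=[[0,-0.065,-0.277,0.01,0,0,-0.62],[0,-0.065,-0.277,0.01,0,0,-0.62],[0,-0.065,-0.277,0.01,0,0,-0.62],[0,-0.065,-0.277,0.01,0,0,-0.62],[0,-0.065,-0.277,0.01,0,0,-0.62],[0,-0.065,-0.277,0.06,0,0,-0.62],[0,-0.065,-0.277,0.06,0,0,-0.62]])

```text
time: 4.4
tool_pos: [0.395, 0.2979, 0.0701]
tool_rot: [0.0, 0.909, 0.416, -0.003]
contact_force: [-1.4, -0.2, -2.0]
gripper_width: 0.175
```

```bash
python3 - <<'E'
from h import *
import pickle
go((.3980,.30,.06,49.2))
pickle.dump(manip.camera_info("wrist"),open("w2.pkl","wb"))
im=manip.grab_frame("wrist")[:,:,::-1];cv2.imwrite("pics/w2.png",im)
go((.3980,.30,.06,49.2))
E
```

```text
t 4.4 p [0.395  0.2979 0.0701] yaw 49.14 tilt [-0.006  -0.0038 -1.    ] F [-1.4 -0.2 -2. ] w 0.175
[0.0091, 0.0023, 0.0253, -0.0041, 0.0135, -0.002] mm 11
t 4.45 p [0.3954 0.298  0.0711] yaw 49.13 tilt [-0.0056 -0.0034 -1.    ] F [ 0.  -0.2 -2.4] w 0.177
[0.0083, 0.0018, 0.0278, -0.004, 0.0125, -0.0025] mm 12
```

View pics/w2.png

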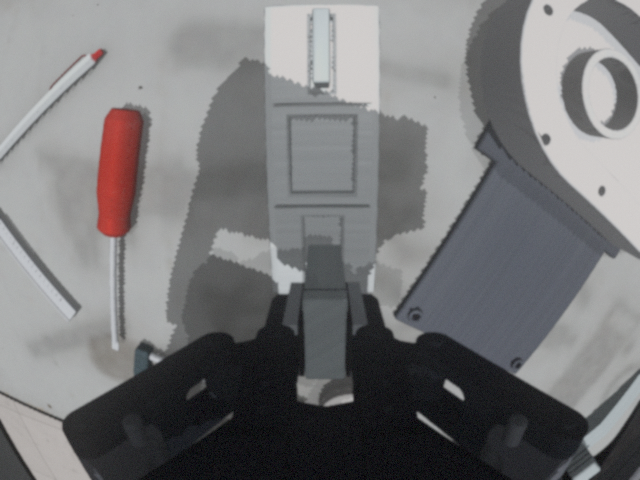

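```bash
python3 - <<'E'
from h import *
import pickle
np.set_printoptions(precision=4,suppress=True)
c=pickle.load(open("w2.pkl","rb"))
im=cv2.imread("pics/w2.png")[195:330,235:415]
cv2.imwrite("pics/w2c.png",cv2.resize(cv2.convertScaleAbs(im,alpha=1.6),(800,600),interpolation=cv2.INTER_CUBIC))
E
```

```text
(no output)
```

View pics/w2c.png

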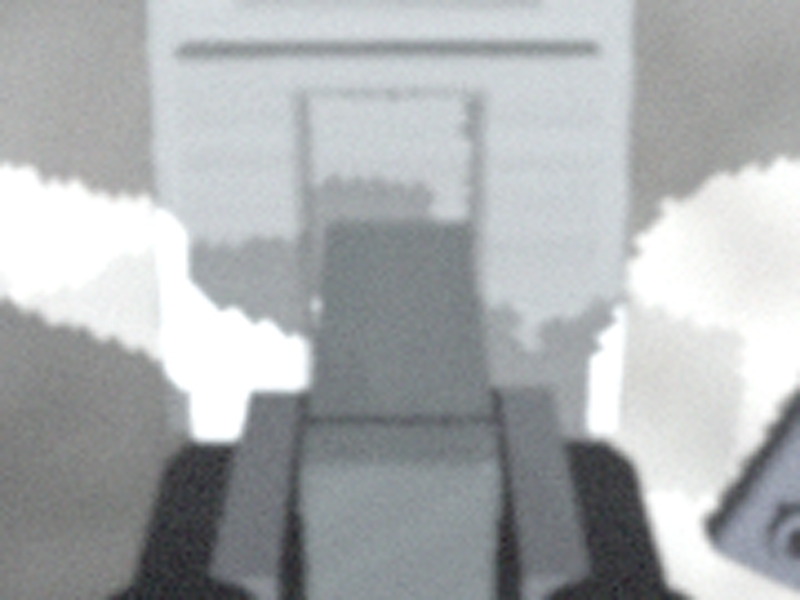

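```bash
python3 - <<'E'
from h import *
import pickle
np.set_printoptions(precision=4,suppress=True)
c=pickle.load(open("w2.pkl","rb"))
f=lambda *p:[((u+.5)/(40/9)-.5+235,(v+.5)/(40/9)-.5+195) for u,v in p]
s=unproj("wrist",f((299,92),(483,92)),.018,c)
r=np.radians(49.3);ax=np.array([np.cos(r),np.sin(r),0])
print("slot",s[:,:2],np.linalg.norm(s[1]-s[0]),"centre",s.mean(0)-.0205*ax)
for z in (.037,.040,.043):
    b=unproj("wrist",f((327,220),(472,220)),z,c)
    print(z,b[:,:2],np.linalg.norm(b[1]-b[0]),"centre",b.mean(0)-.018*ax, ang(b[1],b[0])-90, "slot-block in tool x,y mm",1000*np.array([(d:=(s.mean(0)-.0205*ax-b.mean(0)+.018*ax))@ax, d@np.array([ax[1],-ax[0],0])]))
go()
E
```

```text
slot [[0.4028 0.3244]
 [0.4198 0.3097]] 0.022439981323336133 centre [0.3979 0.3015 0.018 ]
0.037 [[0.3995 0.3142]
 [0.4118 0.3035]] 0.01633838948083087 centre [0.3939 0.2952 0.037 ] 49.20354854869933 slot-block in tool x,y mm [ 7.3589 -1.0544]
0.04 [[0.4003 0.3149]
 [0.4124 0.3044]] 0.016059126153292646 centre [0.3946 0.296  0.04  ] 49.203548548699445 slot-block in tool x,y mm [ 6.305  -1.0631]
0.043 [[0.4011 0.3156]
 [0.413  0.3053]] 0.01577986282575446 centre [0.3953 0.2968 0.043 ] 49.203548548699445 slot-block in tool x,y mm [ 5.2512 -1.0718]
t 4.45 p [0.3954 0.298  0.0711] yaw 49.13 tilt [-0.0056 -0.0034 -1.    ] F [ 0.  -0.2 -2.4] w 0.177
```

Call:
carry_out(moves=[[0,0.0125,-0.0015,0.02,0,0,0],[0,0.0125,-0.0015,0.035,0,0,0],[0,0.0125,-0.0015,0.045,0,0,0],[0,0.0125,-0.0015,0.055,0,0,0],[0,0.0125,-0.0015,0.065,0,0,0],[0,0.0125,-0.0015,0.07,0,0,0],[0,0.0125,-0.0015,0.07,0,0,0]])

```text
time: 5.03
tool_pos: [0.3995, 0.3038, 0.0455]
tool_rot: [0.0, 0.909, 0.416, -0.0]
contact_force: [0.2, 0.6, -1.6]
gripper_width: 0.183
```

```bash
python3 -c "
from h import *
go((.3984,.30,.039,49.2))"
```

```text
t 5.03 p [0.3995 0.3038 0.0455] yaw 49.2 tilt [-8.e-04 -4.e-04 -1.e+00] F [ 0.2  0.6 -1.6] w 0.183
[-0.009, 0.0041, 0.0163, -0.0007, 0.0016, 0.0] mm 8
```

Call:
carry_out(moves=[[0,-0.003,0,0.006,0,0,0],[0,-0.003,0,0.012,0,0,0],[0,-0.003,0,0.018,0,0,0],[0,-0.003,0,0.018,0,0,0]])

```text
time: 5.37
tool_pos: [0.3994, 0.3033, 0.0391]
tool_rot: [-0.0, 0.909, 0.416, 0.0]
contact_force: [0.5, -0.3, -2.3]
gripper_width: 0.172
```

```bash
python3 -c "
from h import *
go()"
```

```text
t 5.37 p [0.3994 0.3033 0.0391] yaw 49.21 tilt [ 6.e-04  4.e-04 -1.e+00] F [ 0.5 -0.3 -2.3] w 0.172
```

Call:
carry_out(moves=[[0,0,0,0.004,0,0,0],[0,0,0,0.008,0,0,0],[0,0,0,0.008,0,0,0],[0,0,0,0.008,0,0,0]])

```text
time: 5.7
tool_pos: [0.3996, 0.3034, 0.039]
tool_rot: [0.0, 0.909, 0.416, -0.001]
contact_force: [-9.4, -5.6, 19.9]
gripper_width: 0.177
```

Call:
carry_out(moves=[[0,-0.003,0,-0.004,0,0,0],[0,-0.003,0,-0.004,0,0,0],[0,-0.003,0,-0.004,0,0,0]])

```text
time: 5.95
tool_pos: [0.3992, 0.3028, 0.039]
tool_rot: [-0.0, 0.909, 0.416, 0.001]
contact_force: [-2.7, -1.3, 8.6]
gripper_width: 0.175
```

Call:
carry_out(moves=[[0.5,0,0,0,0,0,0],[0.5,0,0,0,0,0,0],[0.5,0,0,0,0,0,0],[0.5,0,0,0,0,0,0],[0.5,0,0,-0.1,0,0,0],[0.5,0,0,-0.2,0,0,0],[0.5,0,0,-0.3,0,0,0],[0.7,-0.1,0,-0.4,0,0,0]])

```text
time: 6.62
tool_pos: [0.3816, 0.2817, 0.1909]
tool_rot: [-0.0, 0.909, 0.417, 0.003]
contact_force: [0.1, -0.3, 1.7]
gripper_width: 0.625
```

```bash
python3 - <<'E'
from h import *
import pickle
go((.47,.02,.2,25))
pickle.dump(manip.camera_info("wrist"),open("w3.pkl","wb"))
im=manip.grab_frame("wrist")[:,:,::-1];cv2.imwrite("pics/w3.png",im)
im=im[200:380,220:460]
cv2.imwrite("pics/w3c.png",cv2.resize(cv2.convertScaleAbs(im,alpha=1.4),(800,600),interpolation=cv2.INTER_CUBIC))
E
```

```text
t 6.62 p [0.3816 0.2817 0.1909] yaw 49.27 tilt [ 0.0046  0.003  -1.    ] F [ 0.1 -0.3  1.7] w 0.625
[-0.3514, 0.5945, -0.0237, 0.0008, -0.011, 0.847] mm 276
```

View pics/w3c.png

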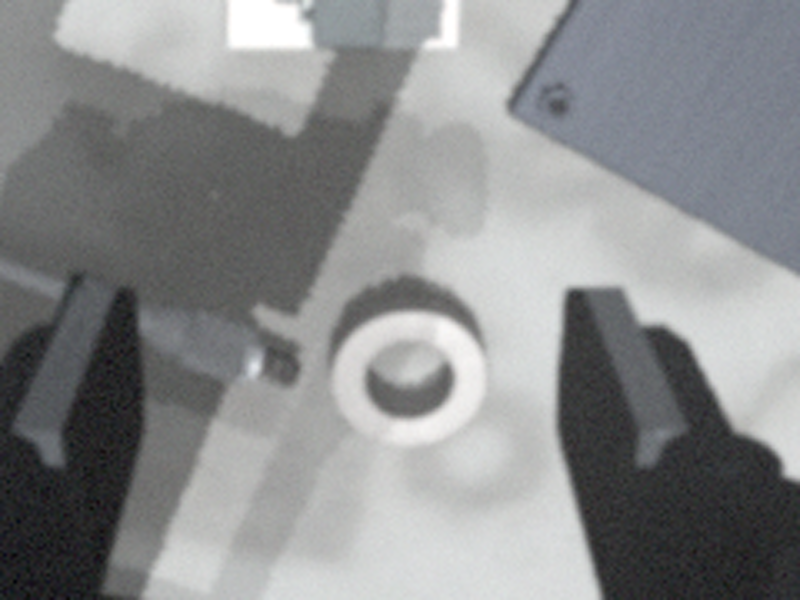

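The crop landed on the ring gauge; the block is higher in the frame. I'll re-crop the same image.

```bash
python3 - <<'E'
import cv2
im=cv2.imread("pics/w3.png")[85:220,230:410]
cv2.imwrite("pics/w3d.png",cv2.resize(cv2.convertScaleAbs(im,alpha=1.3),(800,600),interpolation=cv2.INTER_CUBIC))
E
```

```text
(no output)
```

View pics/w3d.png

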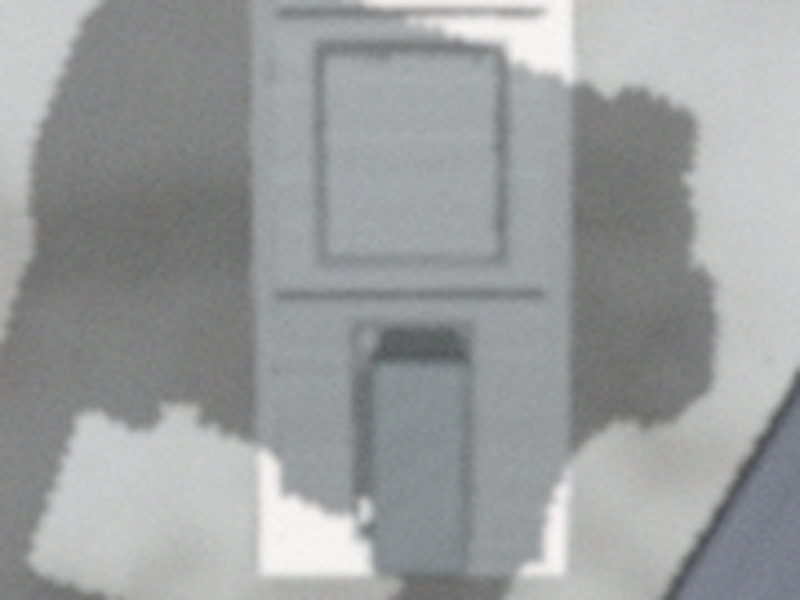

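```bash
python3 - <<'E'
from h import *
import pickle
np.set_printoptions(precision=4,suppress=True)
c=pickle.load(open("w3.pkl","rb"))
f=lambda *p:[((u+.5)/(40/9)-.5+230,(v+.5)/(40/9)-.5+85) for u,v in p]
r=np.radians(49.3);ax=np.array([np.cos(r),np.sin(r),0]);ay=np.array([ax[1],-ax[0],0])
s=unproj("wrist",f((354,322),(471,322)),.018,c);sc=s.mean(0)-.0205*ax
b=unproj("wrist",f((374,361),(468,361),(468,573),(377,573)),.068,c)
print(sc,np.linalg.norm(s[1]-s[0]),b.mean(0),np.linalg.norm(b[0]-b[1]),np.linalg.norm(b[1]-b[2]),"block-slot x,y",(b.mean(0)-sc)@ax,(b.mean(0)-sc)@ay,ang(b[3],b[0]),ang(b[2],b[1]))
go((.50,.05,.2,25),(.4432,-.0385,.2,5))
E
```

```text
[0.3979 0.3016 0.018 ] 0.0223440557723947 [0.3999 0.3013 0.068 ] 0.015169968780608152 0.035345982474787006 block-slot x,y 0.0010502853234474303 0.0016858448668459793 49.73399308407012 49.629889627467115
t 6.67 p [0.3804 0.2796 0.1975] yaw 49.25 tilt [ 0.0116  0.0046 -0.9999] F [1.3 2.5 2.7] w 0.697
[-0.2396, 0.6012, -0.0054, 0.0068, -0.0242, 0.8465] mm 259
[-0.4999, 0.638, -0.0081, 0.0025, -0.0255, 1.5446] mm 324
```

Call:
carry_out(moves=[[0.8,-0.25,0.6,0,0,0,0.845],[0.8,-0.25,0.6,0,0,0,0.845],[0.8,-0.25,0.6,0,0,0,0.845],[0.8,-0.25,0.6,0,0,0,0.845],[0.8,-0.25,0.6,0,0,0,0.845],[0.8,-0.25,0.6,0,0,0,0.845],[0.8,-0.25,0.6,0,0,0,0.845]])

```text
time: 7.25
tool_pos: [0.497, 0.0428, 0.1865]
tool_rot: [0.001, 0.977, 0.214, 0.0]
contact_force: [-0.5, -0.0, 0.7]
gripper_width: 0.804
```

```bash
python3 -c "
from h import *
go((.43,-.0395,.17,4.7))"
```

```text
t 7.25 p [0.497  0.0428 0.1865] yaw 24.7 tilt [ 6.e-04 -2.e-03 -1.e+00] F [-0.5 -0.   0.7] w 0.804
[-0.2381, 0.1167, 0.0414, 0.0041, -0.0001, 0.6982] mm 107
```

Call:
carry_out(moves=[[0.8,-0.238,0.117,0.041,0,0,0.7],[0.8,-0.238,0.117,0.041,0,0,0.7],[0.8,-0.238,0.117,0.041,0,0,0.7],[0.8,-0.238,0.117,0.041,0,0,0.7],[0.8,-0.238,0.117,0.041,0,0,0.7]])

```text
time: 7.67
tool_pos: [0.4282, -0.0356, 0.1696]
tool_rot: [-0.0, 0.999, 0.043, -0.0]
contact_force: [0.8, 0.5, -0.5]
gripper_width: 0.801
```

```bash
python3 - <<'E'
from h import *
import pickle
go((.4432,-.0385,.04,4.7))
pickle.dump(manip.camera_info("wrist"),open("w4.pkl","wb"))
im=manip.grab_frame("wrist")[:,:,::-1];cv2.imwrite("pics/w4.png",im)
im=im[60:360,200:440]
cv2.imwrite("pics/w4c.png",cv2.resize(cv2.convertScaleAbs(im,alpha=1.2),(480,600),interpolation=cv2.INTER_CUBIC))
E
```

```text
t 7.67 p [ 0.4282 -0.0356  0.1696] yaw 4.87 tilt [-4.e-04  6.e-04 -1.e+00] F [ 0.8  0.5 -0.5] w 0.801
[0.0367, 0.0107, 0.324, -0.0013, 0.0006, 0.006] mm 131
```

View pics/w4c.png

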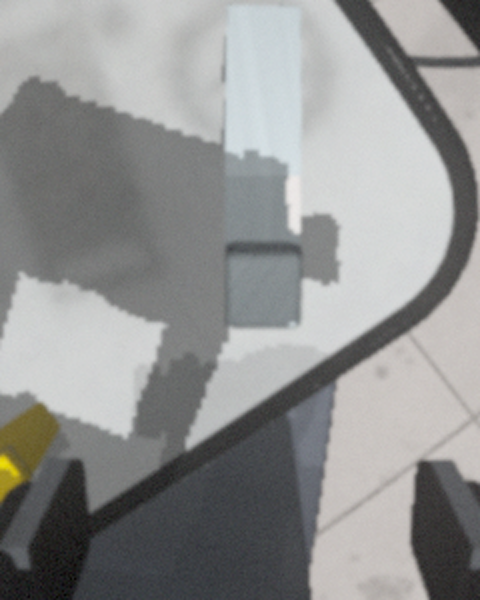

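```bash
python3 - <<'E'
from h import *
import pickle
np.set_printoptions(precision=4,suppress=True)
c=pickle.load(open("w4.pkl","rb"))
f=lambda *p:[((u+.5)/2-.5+200,(v+.5)/2-.5+60) for u,v in p]
g=unproj("wrist",f((228,252),(301,252),(300,326),(228,326)),.05,c)
t=unproj("wrist",f((228,6),(300,9)),.004,c)
print("grip",g[:,:2],g.mean(0),np.linalg.norm(g[1]-g[0]),np.linalg.norm(g[1]-g[2]),t.mean(0),ang(g.mean(0),t.mean(0)),np.linalg.norm((t-g[:2]).mean(0)[:2]), ang(g[3],g[0]),ang(g[1],g[0])-90)
F=lambda *p:[((u+.5)/(10/3)-.5+202,(v+.5)/(10/3)-.5+128) for u,v in p]
print("yellow",unproj("top",F((555,548),(603,508),(616,528),(570,565)),.06))
go((.4432,-.0385,.1,4.7),(.4432,-.0385,.036,4.7))
E
```

```text
grip [[ 0.4577 -0.0254]
 [ 0.46   -0.0514]
 [ 0.4325 -0.0538]
 [ 0.4303 -0.0275]] [ 0.4451 -0.0395  0.05  ] 0.026135996131558998 0.027556620614044552 [ 0.5529 -0.0308  0.004 ] 4.63298120194567 0.09439032508560477 4.479309537458261 4.998772775843079
yellow [[0.3495 0.0839 0.06  ]
 [0.3737 0.0546 0.06  ]
 [0.3616 0.0468 0.06  ]
 [0.3392 0.0749 0.06  ]]
t 7.72 p [ 0.4289 -0.0351  0.1702] yaw 4.96 tilt [ 0.0003  0.0005 -1.    ] F [0.5 0.3 0. ] w 0.802
[0.0348, 0.0117, 0.1754, -0.001, -0.0008, 0.0092] mm 72
[0.0347, 0.0118, 0.3354, -0.001, -0.0008, 0.0092] mm 135
```

Call:
carry_out(moves=[[0.8,0.036,0.013,0.18,0,0,0.008],[0.8,0.036,0.013,0.2,0,0,0.008],[0.8,0.036,0.013,0.25,0,0,0.008],[0.8,0.036,0.013,0.3,0,0,0.008],[0.8,0.036,0.013,0.34,0,0,0.008],[0.8,0.036,0.013,0.365,0,0,0.008],[0.8,0.036,0.013,0.365,0,0,0.008],[0.8,0.036,0.013,0.365,0,0,0.008]])

```text
time: 8.38
tool_pos: [0.4441, -0.0386, 0.0245]
tool_rot: [-0.0, 0.999, 0.042, -0.0]
contact_force: [1.1, -0.5, -0.2]
gripper_width: 0.8
```

```bash
python3 -c "
from h import *
go((.444,-.039,.024,4.7))"
```

```text
t 8.38 p [ 0.4441 -0.0386  0.0245] yaw 4.81 tilt [-4.e-04  3.e-04 -1.e+00] F [ 1.1 -0.5 -0.2] w 0.8
[-0.0004, 0.001, 0.0011, -0.0006, 0.0007, 0.0038] mm 1
```

Call:
carry_out(moves=[[0,0,0.001,0,0,0,0],[0,0,0.001,0,0,0,0],[0,0,0.001,0,0,0,0],[0,0,0.001,0,0,0,0],[0,0,0.001,0,0,0,0],[0,0,0.001,0,0,0,0],[0,0,0.001,0,0,0,0]])

```text
time: 8.97
tool_pos: [0.4449, -0.0399, 0.0258]
tool_rot: [0.0, 0.999, 0.041, 0.001]
contact_force: [-0.3, 0.5, 7.3]
gripper_width: 0.316
```

```bash
python3 -c "
from h import *
go((.444,-.039,.024,4.7))"
```

```text
t 8.97 p [ 0.4449 -0.0399  0.0258] yaw 4.71 tilt [ 2.5e-03 -4.0e-04 -1.0e+00] F [-0.3  0.5  7.3] w 0.316
[-0.0021, -0.0024, 0.0045, 0.0012, -0.0048, 0.0004] mm 2
```

```bash
python3 - <<'E'
from h import *
go((.4449,-.0399,.085,4.7),(.4169,.1761,.085,20))
f=lambda *p:[((u+.5)/(10/3)-.5+202,(v+.5)/(10/3)-.5+128) for u,v in p]
p=unproj("top",f((317,466),(258,297),(489,402),(430,235)),.008);print(ang(p[0],p[1]),ang(p[2],p[3]))
p=unproj("top",f((163,96),(362,22)),.042);print(ang(p[1],p[0])-90)
E
```

```text
t 8.97 p [ 0.4449 -0.0399  0.0258] yaw 4.71 tilt [ 2.5e-03 -4.0e-04 -1.0e+00] F [-0.3  0.5  7.3] w 0.316
[0.0003, 0.0001, -0.148, 0.0012, -0.0048, 0.0004] mm 59
[-0.0251, -0.5438, -0.1484, 0.0019, -0.0047, -0.5337] mm 226
19.270836367038974 19.145372740320493
20.284419489324804
```

Call:
carry_out(moves=[[0,0,0,-0.08,0,0,0],[0,0,0,-0.148,0,0,0],[0,-0.025,-0.15,-0.148,0,0,-0.2],[0,-0.025,-0.3,-0.148,0,0,-0.4],[0,-0.025,-0.4,-0.148,0,0,-0.525],[0,-0.025,-0.5,-0.148,0,0,-0.525],[0,-0.025,-0.544,-0.148,0,0,-0.525],[0,-0.025,-0.544,-0.148,0,0,-0.525]])

```text
time: 9.63
tool_pos: [0.4139, 0.1807, 0.0829]
tool_rot: [-0.001, 0.985, 0.174, -0.001]
contact_force: [0.2, -0.2, -3.0]
gripper_width: 0.315
```

```bash
python3 - <<'E'
from h import *
import pickle
go((.4245,.179,.034,19.8))
pickle.dump(manip.camera_info("wrist"),open("w5.pkl","wb"))
im=manip.grab_frame("wrist")[:,:,::-1];cv2.imwrite("pics/w5.png",im)
E
```

```text
t 9.63 p [0.4139 0.1807 0.0829] yaw 20.03 tilt [-0.0016  0.0021 -1.    ] F [ 0.2 -0.2 -3. ] w 0.315
[0.0234, 0.0134, 0.1223, -0.005, 0.0016, 0.008] mm 50
```

View pics/w5.png

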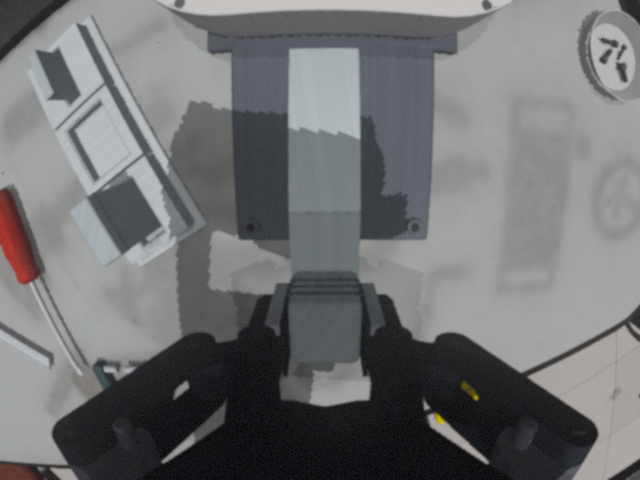

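The wedge is aligned with the lane, its tip at (325,48). The plate's near corners are at (239,239) and (428,240), and the block stands in its slot.

```bash
python3 - <<'E'
from h import *
import pickle
np.set_printoptions(precision=4,suppress=True)
c=pickle.load(open("w5.pkl","rb"))
n=unproj("wrist",[(239,239),(428,240)],.008,c);a=ang(n[1],n[0])-90;r=np.radians(a);x=np.array([np.cos(r),np.sin(r),0]);y=np.array([-x[1],x[0],0])
o=n.mean(0)+.122*x;print(n,np.linalg.norm(n[0]-n[1]),a,"origin",o)
t=unproj("wrist",[(289,48),(360,48)],.0611,c);print("tip",t.mean(0),np.linalg.norm(t[0]-t[1]),ang(t[1],t[0])-90,"fix",(t.mean(0)-o)@x,(t.mean(0)-o)@y)
p=manip.state()["tool_pos"];print("tcp fix",(p-o)@x,(p-o)@y)
E
```

```text
[[0.4    0.2326 0.008 ]
 [0.4404 0.1203 0.008 ]] 0.11930012244819842 19.758718933830536 origin [0.535  0.2177 0.008 ]
tip [0.5169 0.2178 0.0611] 0.03086720129367169 20.012804273898666 fix -0.016988877641931972 0.006290667590779507
tcp fix -0.12642637411447627 0.005404367473374239
```

Call:
carry_out(moves=[[0,0.021,0.0135,0.05,0,0,0.008],[0,0.021,0.0135,0.08,0,0,0.008],[0,0.021,0.0135,0.1,0,0,0.008],[0,0.021,0.0135,0.11,0,0,0.008],[0,0.021,0.0135,0.117,0,0,0.008],[0,0.021,0.0135,0.117,0,0,0.008],[0,0.021,0.0135,0.117,0,0,0.008]])

```text
time: 10.27
tool_pos: [0.4259, 0.1739, 0.0371]
tool_rot: [0.0, 0.986, 0.169, 0.0]
contact_force: [-0.8, 0.2, -1.6]
gripper_width: 0.316
```

```bash
python3 -c "
from h import *
go((.424,.1778,.034,19.76))"
```

```text
t 10.27 p [0.4259 0.1739 0.0371] yaw 19.49 tilt [ 6.e-04  1.e-04 -1.e+00] F [-0.8  0.2 -1.6] w 0.316
[-0.0012, -0.0108, 0.0079, 0.0002, -0.0012, -0.0094] mm 5
```

Call:
carry_out(moves=[[0,0,-0.01,0.004,0,0,-0.008],[0,0,-0.01,0.006,0,0,-0.008],[0,0,-0.01,0.008,0,0,-0.008],[0,0,-0.01,0.008,0,0,-0.008],[0,0,-0.01,0.008,0,0,-0.008]])

```text
time: 10.68
tool_pos: [0.4245, 0.1781, 0.0339]
tool_rot: [-0.0, 0.985, 0.172, 0.0]
contact_force: [-0.5, -0.0, -1.7]
gripper_width: 0.323
```

```bash
python3 -c "
from h import *
go((.424,.1778,.034,19.76))"
```

```text
t 10.68 p [0.4245 0.1781 0.0339] yaw 19.77 tilt [ 7.e-04  3.e-04 -1.e+00] F [-0.5 -0.  -1.7] w 0.323
[-0.0015, 0.0003, -0.0002, -0.0001, -0.0015, 0.0003] mm 1
```

Call:
carry_out(moves=[[0,0,0,0.0015,0,0,0],[0,0,0,0.003,0,0,0],[0,0,0,0.003,0,0,0],[0,0,0,0.003,0,0,0]])

```text
time: 11.02
tool_pos: [0.4247, 0.1782, 0.0338]
tool_rot: [-0.0, 0.985, 0.172, 0.0]
contact_force: [-4.9, -0.3, 7.1]
gripper_width: 0.319
```

Call:
carry_out(moves=[[0,0.01,0,-0.001,0,0,0],[0,0.03,0,-0.001,0,0,0],[0,0.05,0,-0.001,0,0,0],[0,0.07,0,-0.001,0,0,0],[0,0.08,0,-0.001,0,0,0],[0,0.08,0,-0.001,0,0,0],[0,0.08,0,-0.001,0,0,0]])

```text
time: 11.6
tool_pos: [0.4562, 0.1891, 0.0338]
tool_rot: [-0.0, 0.985, 0.172, 0.002]
contact_force: [2.7, 0.4, 3.7]
gripper_width: 0.317
```

```bash
cat >>h.py <<'E'
def fix():
    s=manip.state();r=np.radians(19.76);x=np.array([np.cos(r),np.sin(r),0]);y=np.array([-x[1],x[0],0]);d=s["tool_pos"]-[.535,.2177,0];F=s["contact_force"]
    print("grip fix mm",(1e3*np.array([d@x,d@y,d[2]])).round(2),"tip",round(110+1e3*d@x,1),"F fix",np.array([F@x,F@y,F[2]]).round(1));go()
E
python3 -c "
from h import *
fix()"
```

```text
grip fix mm [-83.8   -0.25  33.81] tip 26.2 F fix [ 2.6 -0.5  3.7]
t 11.6 p [0.4562 0.1891 0.0338] yaw 19.75 tilt [ 3.9e-03  9.0e-04 -1.0e+00] F [2.7 0.4 3.7] w 0.317
```

Call:
carry_out(moves=[[0,0.005,0,0,0,0,0],[0,0.01,0,0,0,0,0],[0,0.015,0,0,0,0,0],[0,0.02,0,0,0,0,0],[0,0.025,0,0,0,0,0],[0,0.025,0,0,0,0,0]])

```text
time: 12.1
tool_pos: [0.462, 0.1914, 0.0337]
tool_rot: [0.001, 0.985, 0.172, -0.003]
contact_force: [-12.9, -5.8, 16.7]
gripper_width: 0.314
```

```bash
python3 -c "
from h import *
fix()"
```

```text
grip fix mm [-7.755e+01 -7.000e-02  3.374e+01] tip 32.5 F fix [-14.1  -1.1  16.7]
t 12.1 p [0.462  0.1914 0.0337] yaw 19.78 tilt [-0.0057 -0.0024 -1.    ] F [-12.9  -5.8  16.7] w 0.314
```

Call:
carry_out(moves=[[0,0.003,0,-0.002,0,0,0],[0,0.006,0,-0.002,0,0,0],[0,0.01,0,-0.002,0,0,0],[0,0.014,0,-0.002,0,0,0],[0,0.014,0,-0.002,0,0,0],[0,0.014,0,-0.002,0,0,0]])

```text
time: 12.6
tool_pos: [0.4662, 0.193, 0.0338]
tool_rot: [0.001, 0.985, 0.172, -0.004]
contact_force: [-14.5, -5.4, 16.2]
gripper_width: 0.314
```

```bash
python3 - <<'E'
from h import *
fix()
cv2.imwrite("pics/s6.png",manip.grab_frame("side")[:,:,::-1])
E
```

```text
grip fix mm [-7.312e+01  7.000e-02  3.379e+01] tip 36.9 F fix [-15.5  -0.2  16.2]
t 12.6 p [0.4662 0.193  0.0338] yaw 19.78 tilt [-0.0077 -0.0029 -1.    ] F [-14.5  -5.4  16.2] w 0.314
```

Call:
carry_out(moves=[[0,0.004,0,-0.002,0,0,0],[0,0.008,0,-0.002,0,0,0],[0,0.012,0,-0.002,0,0,0],[0,0.016,0,-0.002,0,0,0],[0,0.02,0,-0.002,0,0,0],[0,0.02,0,-0.002,0,0,0],[0,0.02,0,-0.002,0,0,0]])

```text
time: 13.23
tool_pos: [0.4735, 0.1959, 0.0338]
tool_rot: [0.001, 0.985, 0.172, -0.004]
contact_force: [-11.8, -4.4, 10.9]
gripper_width: 0.315
```

```bash
python3 - <<'E'
from h import *
fix()
b=cv2.cvtColor(manip.grab_frame("side")[:,:,::-1],cv2.COLOR_BGR2GRAY)
cv2.imwrite("pics/s7.png",b)
a=cv2.imread("pics/side0.png",0)
c=np.hstack([cv2.resize(i[180:290,310:430],(400,367),interpolation=cv2.INTER_CUBIC) for i in (a,b)])
cv2.imwrite("pics/s7c.png",c)
# predicted shift of housing near/far rim from a 3 mm near-edge lift
C=manip.camera_info("side");K=C["intrinsics"];E=C["extrinsics"]
pr=lambda p:(lambda q:q[:2]/q[2])(K@(E[:3,:3]@p+E[:3,3]))
r=np.radians(19.76);x=np.array([np.cos(r),np.sin(r),0]);y=np.array([-x[1],x[0],0]);o=np.array([.535,.2177,0])
for n,X,Y in (("near",0,0),("near right",.02,-.07),("right end",.0625,-.1),("far",.12,0)):
    p=o+X*x+Y*y+[0,0,.064];q=p+np.array([0,0,.003*(1-X/.125)]);print(n,pr(p),pr(q)-pr(p))
E
```

```text
grip fix mm [-65.29   0.25  33.79] tip 44.7 F fix [-12.6  -0.1  10.9]
t 13.23 p [0.4735 0.1959 0.0338] yaw 19.78 tilt [-0.0076 -0.0025 -1.    ] F [-11.8  -4.4  10.9] w 0.315
near [343.54992326 221.58326539] [ 0.07616656 -1.38590029]
near right [372.68961009 233.36475092] [ 0.1053872  -1.21278344]
right end [400.70077482 235.17953778] [ 0.08477246 -0.72356498]
far [391.6323989  211.18092722] [ 0.0055125  -0.05264173]
```

View pics/s7c.png

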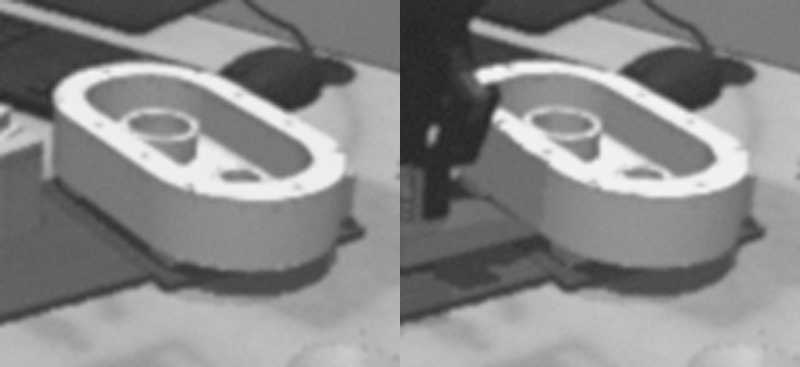

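```bash
python3 - <<'E'
from h import *
a=cv2.imread("pics/side0.png",0)
P=cv2.goodFeaturesToTrack(a[190:265,355:420],40,.02,4)+np.float32([355,190])
for n in ("s6","s7"):
    b=cv2.imread(f"pics/{n}.png",0)
    q,st,e=cv2.calcOpticalFlowPyrLK(a,b,P,None,winSize=(11,11),maxLevel=1)
    print(n)
    for p,d,k,err in zip(P[:,0],(q-P)[:,0],st.ravel(),e.ravel()):
        if k and err<10: print(p,d.round(2),round(float(err),1))
E
```

```text
s6
[376. 201.] [ 0.45 -0.27] 3.6
[376. 232.] [ 1.14 -0.33] 4.3
[387. 233.] [ 0.68 -0.27] 4.3
[370. 221.] [ 0.71 -0.18] 3.8
[365. 218.] [ 0.67 -0.24] 5.6
[403. 228.] [ 0.59 -0.35] 3.3
[415. 202.] [-0.1  -0.07] 2.2
[407. 206.] [ 0.01 -0.1 ] 2.0
[367. 236.] [ 0.57 -0.46] 3.3
[368. 226.] [ 0.78 -0.3 ] 4.1
[413. 232.] [0.45 0.08] 4.6
[382. 229.] [ 0.75 -0.3 ] 6.0
[399. 194.] [0.01 0.07] 1.9
[396. 213.] [ 0.48 -0.28] 3.1
[411. 254.] [ 0.47 -0.14] 3.7
[391. 192.] [0.2  0.01] 1.8
[411. 224.] [ 0.78 -0.32] 2.9
[414. 244.] [0.07 0.22] 3.3
[369. 201.] [ 0.21 -0.37] 6.7
[381. 208.] [ 0.5  -0.26] 3.6
[404. 196.] [-0.01  0.13] 1.9
[412. 249.] [0.22 0.04] 4.4
[397. 235.] [ 0.63 -0.35] 4.6
[412. 205.] [-0.09 -0.06] 2.3
[361. 258.] [ 0.39 -0.41] 3.8
[360. 224.] [ 1.1  -0.36] 4.8
[394. 260.] [-1.81 -0.03] 3.3
[370. 259.] [ 0.69 -0.47] 2.8
[358. 213.] [ 1.03 -0.07] 4.9
[376. 260.] [ 1.74 -0.21] 3.3
[362. 198.] [-0.97 -0.43] 5.4
s7
[376. 201.] [ 0.49 -0.28] 3.9
[376. 232.] [ 1.2  -0.83] 5.6
[387. 233.] [ 0.24 -0.78] 5.7
[370. 221.] [ 0.69 -0.44] 4.7
[365. 218.] [ 0.65 -0.49] 7.0
[403. 228.] [ 0.66 -0.49] 4.8
[415. 202.] [-0.15 -0.09] 2.7
[407. 206.] [-0.   -0.13] 2.6
[367. 236.] [ 1.28 -1.09] 4.8
[368. 226.] [ 0.84 -0.67] 5.6
[413. 232.] [0.45 0.02] 5.9
[382. 229.] [ 0.33 -0.76] 8.9
[399. 194.] [0.05 0.11] 2.5
[396. 213.] [ 0.6  -0.34] 3.6
[411. 254.] [ 0.39 -0.15] 3.8
[391. 192.] [0.3  0.02] 2.3
[411. 224.] [ 0.94 -0.57] 3.6
[414. 244.] [0.04 0.22] 3.7
[369. 201.] [ 0.2  -0.41] 8.2
[381. 208.] [ 0.8  -0.15] 3.8
[404. 196.] [0.01 0.17] 2.5
[412. 249.] [0.18 0.03] 4.5
[397. 235.] [ 0.99 -0.72] 4.6
[412. 205.] [-0.12 -0.08] 2.9
[361. 258.] [ 0.54 -0.64] 5.2
[360. 224.] [ 1.62 -0.8 ] 5.0
[394. 260.] [ 1.46 -0.98] 3.0
[370. 259.] [ 0.83 -0.96] 3.9
[358. 213.] [ 1.92 -0.29] 7.5
[376. 260.] [ 0.94 -0.88] 3.4
[362. 198.] [-2.23 -0.72] 5.5
```

Call:
carry_out(moves=[[0,0.003,0,0,0,0,0],[0,0.006,0,0,0,0,0],[0,0.01,0,0,0,0,0],[0,0.01,0,0,0,0,0],[0,0.01,0,0,0,0,0],[0,0.01,0,0,0,0,0]])

```text
time: 13.78
tool_pos: [0.4772, 0.1972, 0.0338]
tool_rot: [0.001, 0.985, 0.172, -0.004]
contact_force: [-12.3, -4.1, 10.7]
gripper_width: 0.317
```

```bash
python3 - <<'E'
from h import *
from scipy.optimize import least_squares
fix()
cv2.imwrite("pics/s8.png",cv2.cvtColor(manip.grab_frame("side"),cv2.COLOR_RGB2GRAY))
a=cv2.imread("pics/side0.png",0)
C=manip.camera_info("side");K=C["intrinsics"];E=C["extrinsics"]
def pr(p):
    q=(p@E[:3,:3].T+E[:3,3])@K.T;return q[:,:2]/q[:,2:]
r=np.radians(19.76);M=np.array([[np.cos(r),-np.sin(r),0],[np.sin(r),np.cos(r),0],[0,0,1]]);o=np.array([.535,.2177,0])
# rim points: features on top face, z=.064
P=np.float32([[376,232],[387,233],[370,221],[365,218],[403,228],[368,226],[382,229],[411,224],[397,235],[367,236]])[:,None]
W=(unproj("side",P[:,0],.064)-o)@M
for n in ("s6","s7","s8"):
    q,st,e=cv2.calcOpticalFlowPyrLK(a,cv2.imread(f"pics/{n}.png",0),P,None,winSize=(15,15),maxLevel=1)
    d=(q-P)[:,0]
    def res(v):
        s,h=v; th=h/.125   # slide, near-edge lift about far edge
        V=W.copy();dx=.125-W[:,0];V[:,2]+=th*dx;V[:,0]+=s+th*(.064-.018)
        return (pr(V@M.T+o)-pr(W@M.T+o)-d).ravel()
    f=least_squares(res,[0,0],loss="soft_l1",f_scale=.2,x_scale=1e-3);print(n,"slide,lift mm",(1e3*f.x).round(2),"rms px",np.sqrt((f.fun**2).mean()).round(2))
E
```

```text
grip fix mm [-61.31   0.25  33.79] tip 48.7 F fix [-12.9   0.3  10.7]
t 13.78 p [0.4772 0.1972 0.0338] yaw 19.78 tilt [-0.0076 -0.0025 -1.    ] F [-12.3  -4.1  10.7] w 0.317
s6 slide,lift mm [1.56 0.48] rms px 0.09
s7 slide,lift mm [1.17 1.77] rms px 0.22
s8 slide,lift mm [0.91 2.49] rms px 0.28
```

Both estimates put the lift inside the 1.5 to 5 mm band: the wedge travel gives about 3.4 mm and the image fit about 2.5 mm. I'll let it settle and hand in.

Call:
carry_out(moves=[[0,0,0,0,0,0,0],[0,0,0,0,0,0,0],[0,0,0,0,0,0,0],[0,0,0,0,0,0,0],[0,0,0,0,0,0,0],[0,0,0,0,0,0,0]])

```text
time: 14.33
tool_pos: [0.4772, 0.1972, 0.0338]
tool_rot: [0.001, 0.985, 0.172, -0.004]
contact_force: [-11.9, -3.3, 10.8]
gripper_width: 0.314
```

```bash
python3 -c "
from h import *
fix();print(manip.job_done())"
```

```text
grip fix mm [-61.3    0.21  33.8 ] tip 48.7 F fix [-12.3   0.9  10.8]
t 14.33 p [0.4772 0.1972 0.0338] yaw 19.78 tilt [-0.0075 -0.0025 -1.    ] F [-11.9  -3.3  10.8] w 0.314
the job is handed in; nothing more can be done
None
```

I put the setting block back in the 21 mm rack slot and let go. I then slid the wedge under the housing until its near edge lifted about 3 mm, and handed the job in at 14.3 s with the wedge still gripped. The hand-in reports no verdict.

- **Block:** after release, the wrist picture put it 1.0 mm (along the slot) and 1.7 mm (across) from the slot's centre, turned less than 1° from it. On lowering, it stopped on a firm contact at the height expected for the slot floor.
- **Housing lift:** my two estimates disagree somewhat. The wedge travel, less about 1.5 mm of housing slide, gives about 3.4 mm. The side-camera fit gives about 2.5 mm of lift and 0.9 mm of slide. Both are inside the 1.5 to 5 mm band.
- **Wedge at hand-in:** the arm was still, tilted about 0.008 rad. It was pushing with about 12 N and also pressing down with about 11 N, although the push estimate assumed no downward pressing.
- **Not checked:** I did not measure the contact forces on the near rests or on the housing directly. I also took no final picture of the ring gauge, screwdriver and micrometer, though the arm kept clear of them.
- **Pictures:** I viewed 12, two over the budget of 10. One was a crop that missed the block.

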